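Find the tub lid that rocks and press it home

TASK

One of the four tubs in the tray has a lid that is not snapped on. With shut fingertips, press lightly near the edge of one lid after another until you find the one that rocks, then press that lid down in its middle until it is fully home. Only press: do not pull the lid up, and leave the jar, the weight and the other loose things on the bench where they are.

Things in the scene. Friction and masses are not known exactly. Their poses are not given: they have to be found in the camera images.
- tray: Low wooden tray fixed to the bench, 248 mm (its x) by 300 mm (its y), walls 24 mm high. Four identical white tubs (94 mm across) with identical flat round grey lids (104 mm across) stand in its four corner pockets and cannot shift; a jar and a brass weight stand loose in the two narrow middle pockets. Origin: centre of the underside, on the bench; z up.
- tub_1 (a point): Point on the centre line of the tub in the near left pocket (seen along the tray's own axes; tray x -58 mm, y +90 mm), 78 mm above the bench. The top of the lid there lies somewhere between 7 mm below and 6 mm above this point: tubs stand at uneven heights, so height does not tell which lid is loose. Any one of the four tubs may have the loose lid; the other three lids are rigid.
- tub_2 (a point): Point on the centre line of the tub in the near right pocket (seen along the tray's own axes; tray x -58 mm, y -90 mm), 78 mm above the bench. The top of the lid there lies somewhere between 7 mm below and 6 mm above this point: tubs stand at uneven heights, so height does not tell which lid is loose. Any one of the four tubs may have the loose lid; the other three lids are rigid.
- tub_3 (a point): Point on the centre line of the tub in the far left pocket (seen along the tray's own axes; tray x +58 mm, y +90 mm), 78 mm above the bench. The top of the lid there lies somewhere between 7 mm below and 6 mm above this point: tubs stand at uneven heights, so height does not tell which lid is loose. Any one of the four tubs may have the loose lid; the other three lids are rigid.
- tub_4 (a point): Point on the centre line of the tub in the far right pocket (seen along the tray's own axes; tray x +58 mm, y -90 mm), 78 mm above the bench. The top of the lid there lies somewhere between 7 mm below and 6 mm above this point: tubs stand at uneven heights, so height does not tell which lid is loose. Any one of the four tubs may have the loose lid; the other three lids are rigid.
- loose_lid (a joint): How far the one loose lid (whichever tub it is on) has gone down, in m: about 0 (within 0.001) as found, 0.005 when fully home on the rim, negative if it has been pulled up. It stays where it is left; pressing it down in its middle takes a push of about 11 N (15 N if the push is 10 mm off centre), and then the rim stops it. Once home it no longer rocks.
- rock_a (a joint): Tilt of the one loose lid about one level axis, in rad, either sign, 0 when level. A light push (about 4 N, 40 mm from its centre) tilts the lid about 0.1 rad, its edge sinking 4 to 5 mm until it meets the rim; it springs level when let go. The tilt in any direction is the root of the sum of squares of rock_a and rock_b.
- rock_b (a joint): Tilt of the one loose lid about the other level axis, square to the first, in rad, either sign, 0 when level. A light push (about 4 N, 40 mm from its centre) tilts the lid about 0.1 rad, its edge sinking 4 to 5 mm until it meets the rim; it springs level when let go. The tilt in any direction is the root of the sum of squares of rock_a and rock_b.
- jar: Bystander, loose, to be left alone: the amber glass jar with a steel cap standing in the near middle pocket of the tray, 48 mm across, 85 mm tall.
- weight: Bystander, loose, to be left alone: the turned brass weight standing in the far middle pocket of the tray, 40 mm across, 56 mm tall.
- brush: Bystander, loose, to be left alone: a hand brush lying on the bench to the left of the tray.
- scraper: Bystander, loose, to be left alone: a scraper lying on the bench to the right of the tray.
- mug: Bystander, loose, to be left alone: a mug beyond the tray on the left, 76 mm across, 85 mm tall.
- tape: Bystander, loose, to be left alone: a roll of tape lying flat beyond the tray on the right, 96 mm across, 24 mm high.
- driver: Bystander, loose, to be left alone: a screwdriver lying on the bench, left of the brush.
Things that resemble listed ones, but are neither listed nor needed, are in the scene too. Leave any green or turquoise look-alike of the part that bears loose_lid alone.

How it is judged:
By the outcome, as a careful person would: the job done as asked, in the order asked, and still so for the second after the job is handed in, with the robot touching nothing.
It also fails if it takes over 40 s, if anything falls off the work surface, if the arm or the gripper's body presses on something with over 40 N, if the wrist force passes 120 N, or if a joint passes its speed limit or range.

ROBOT

A 7-joint arm with a two-finger parallel gripper is mounted at the origin on the work surface. World frame = base frame: x ahead of the robot, y to its left, z up, the work surface at z = 0. Lengths are in mm, angles in rad, forces in N, time in s.
With the tool pointing down it reaches from about 400 to 875 mm from the base axis. Payload 4.4 kg.
Tool frame: the origin (TCP) lies at the very end of the fingers, on their centre line; the grasp point (between the pads) lies 19 mm behind it; z points along the fingers, y is the line along which they close (so a half turn about z gives the same grasp; the last joint's range is limited). The gripper opens to 85 mm and grips with 20 to 120 N. Pads are 22 mm wide; open, the fingers measure 114 mm over their backs; the gripper's body (76 mm by 85 mm) begins 54 mm behind the grasp point. The pads swing forward as they close: fully open they stand 13 mm farther back than shut.
Start: joints at [1.256, 0.628, 0.038, 1.517, -0.027, 0.996, -0.02], TCP at [160.084, -629.993, 231.313] pointing down, gripper open.
Joint ranges: [-3.06, 3.06], [-0.37, 2.12], [-1.25, 1.32], [0.18, 2.47], [-1.1, 4.24], [0.23, 1.98], [-2.94, 2.94]. Speed limits (rad/s): [2.57, 2.57, 3.14, 3.14, 3.14, 3.14, 3.14].

INTERFACE

Orientations are given as [roll, pitch, yaw] about the fixed x, y, z axes, in that order (R = Rz(yaw) Ry(pitch) Rx(roll)).
In Python, from cell import read_state, get_image, camera_info, finish_job gives the robot as it stands.
- The arm moves only by the tool play_rows, never from a script. Its argument "deltas" is one flat list of numbers, 7 for each row, row after row: the shift along the tool's x, y, z in mm, then the turn, a rotation vector about the tool's x, y, z in rad, then the opening, from 0 (shut) to 1 (fully open). In form: [dx, dy, dz, ax, ay, az, grip, dx, dy, dz, ax, ay, az, grip, ...]. A call has 1 to 10 rows; each row is the pose to reach, as a shift and turn from the pose commanded when the call began, along the tool's axes at that moment; what a row does not reach only later rows make up. A row lasts 1/8 s, in which the tool goes at most 62.5 mm and 10.7 degrees, less where a joint would pass 70% of its speed; a pose out of reach is approached as far as the arm can. A call with a gripper value outside its range is refused whole. The fingers move at their own pace and stop on an object; the grip force is fixed at half the most. Time passes only in rows, so rows that repeat a pose let the fingers close. It gives the time, the measured TCP pose, the force, the opening and the grip force at its end, in the units of the state.
- read_state(): the state, without advancing time (a new reading comes with each control period).
- get_image(name): name is "side" or "top"; returns the picture (420x560x3 uint8, red, green, blue); there is no depth.
- camera_info(name): a dict with "fx", "fy", "cx", "cy" (pixels), "distortion" ([k1, k2, p1, p2, k3] as OpenCV has them; the pictures are not rectified), "T" (4x4, takes a point from camera to world coordinates). Camera axes: x right, y down, z forward; pixel columns grow to the right and rows downward; lengths in mm; the calibration is good to about 2 mm. A picture is of the moment at which its call begins. camera_info takes no time and is no camera call.
- finish_job(): hands the job in; it is judged then, once.
The state is a dict: "clock": time; "qpos": joint angles; "qd": joint speeds; "tau": joint torques, N m; "eef_pos": TCP position; "tool_rot": TCP orientation; "force": force on the tool from outside, world axes, zero at the start; "torque": the same for the moment, N m; "width": finger opening in mm; "gripper_force": force on a finger pad.
Only numpy, scipy, OpenCV 4.12 (cv2) and the standard library are available. Lean on these libraries where they do the work, as an engineer would, in place of code of your own. Each camera call takes 0.05 s, during which the arm holds its last target. There are 200 camera calls.

## Working session

There is one attempt and no reset: what is moved stays moved. The work goes in short steps, Python scripts to look and compute and a tool call to move; the robot and the scene stay as the last step left them, time stands still between calls to the robot, and variables do not carry over. Pictures are saved under pics/ and viewed, at most 10 in all, crops included, and the job is handed in when it is done.

Besides the shell and the picture viewer there is one more tool, called after "Emit:" in YAML: its name, and indented under it one key for each argument. play_rows: Moves the arm, as the interface text tells. Its arguments: {"type":"object","properties":{"deltas":{"type":"array"}},"required":["deltas"]}

```bash
mkdir -p pics
python3 - <<'E'
from cell import *
import cv2
s=read_state(); print({k:s[k] for k in('clock','eef_pos','tool_rot','force','width')})
for n in('top','side'):
    cv2.imwrite(f'pics/{n}0.png',get_image(n)[:,:,::-1])
    c=camera_info(n);print(n,c)
E
```

```text
{'clock': 0.0, 'eef_pos': array([ 159.94301965, -629.36283627,  230.39652947]), 'tool_rot': array([-3.13970712e+00,  3.27798505e-05,  2.48782328e-01]), 'force': array([-0.23087863,  0.40812774,  0.16307434]), 'width': 85.1448712416927}
top {'fx': 435.5036119400055, 'fy': 435.5036119400055, 'cx': 279.48619977736223, 'cy': 205.25892036744602, 'distortion': array([-0.04650293,  0.        ,  0.        ,  0.        ,  0.        ]), 'T': array([[ 3.02524405e-02, -9.89172670e-01,  1.43604386e-01,
         3.01136274e+02],
       [-9.99496633e-01, -3.13104129e-02, -5.11260353e-03,
         2.57331580e+01],
       [ 9.55356030e-03, -1.43377432e-01, -9.89621969e-01,
         1.53206425e+03],
       [ 0.00000000e+00,  0.00000000e+00,  0.00000000e+00,
         1.00000000e+00]])}
side {'fx': 437.49450397693175, 'fy': 437.49450397693175, 'cx': 274.65446462795114, 'cy': 213.02246593778548, 'distortion': array([0.02552493, 0.        , 0.        , 0.        , 0.        ]), 'T': array([[-8.96255489e-01, -2.90198068e-01,  3.35426862e-01,
         1.43522074e+02],
       [-4.43370778e-01,  6.06954998e-01, -6.59566512e-01,
         8.17915191e+02],
       [-1.21840829e-02, -7.39858575e-01, -6.72652092e-01,
         8.77563683e+02],
       [ 0.00000000e+00,  0.00000000e+00,  0.00000000e+00,
         1.00000000e+00]])}
```

View pics/top0.png

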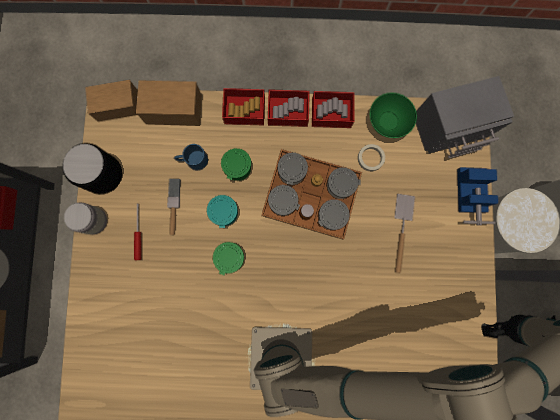

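View pics/side0.png

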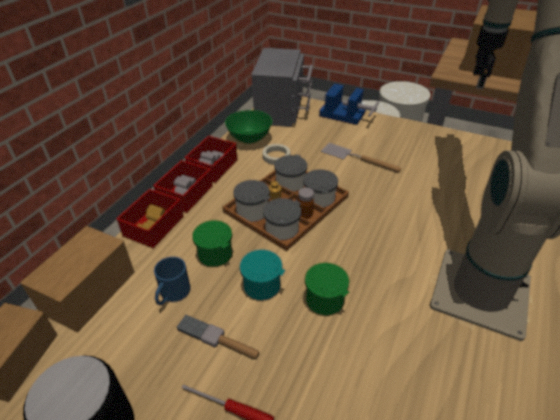

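The top view shows the tray tilted, with grey lids at about (283,201) near left, (333,213) near right, (293,168) far left and (343,181) far right. The jar is at (307,212) and the weight at (317,180). The green and turquoise tubs at (236,164), (222,211) and (228,258) stand outside the tray, so they are look-alikes and I'll leave them alone.

```bash
cat > h.py <<'E'
import numpy as np, cv2
from cell import *
def cast(n,uv,z):
    c=camera_info(n);K=np.array([[c['fx'],0,c['cx']],[0,c['fy'],c['cy']],[0,0,1]])
    p=cv2.undistortPoints(np.array(uv,float).reshape(-1,1,2),K,c['distortion']).reshape(-1,2)
    d=np.c_[p,np.ones(len(p))]@c['T'][:3,:3].T;o=c['T'][:3,3]
    return o+d*((z-o[2])/d[:,2])[:,None]
E
python3 - <<'E'
from h import *
im=cv2.imread('pics/top0.png');g=im[140:250,250:375]
big=cv2.resize(g,None,fx=6,fy=6,interpolation=cv2.INTER_CUBIC)
hsv=cv2.cvtColor(big,cv2.COLOR_BGR2HSV)
m=((hsv[...,1]<60)&(hsv[...,2]>60)).astype(np.uint8)*255
m=cv2.morphologyEx(m,cv2.MORPH_OPEN,np.ones((25,25)))
cs,_=cv2.findContours(m,cv2.RETR_EXTERNAL,cv2.CHAIN_APPROX_NONE)
P=[]
for c in cs:
    if cv2.contourArea(c)<8000: continue
    e=cv2.fitEllipse(cv2.convexHull(c)); uv=(np.array(e[0])+.5)/6-.5+[250,140]
    w=cast('top',[uv],78)[0];P.append(w);print(uv.round(1),np.array(e[1])/6,w.round(1))
    cv2.ellipse(big,e,(0,0,255),1)
# tray axes fit
P=np.array(P)[:,:2]
print('centre',P.mean(0),'dist',np.linalg.norm(P[:,None]-P[None],axis=2).round(0))
cv2.imwrite('pics/m1.png',big)
E
```

```text
[333.3 214.6] [29.98424021 31.71817271] [ 486.  -163.9   78. ]
[282.9 199.7] [30.02155304 30.42564138] [531.5   7.3  78. ]
[343.2 181.8] [29.35574849 31.143809  ] [ 599.9 -196.6   78. ]
[292.  167.6] [29.45835368 31.58607229] [643.4 -20.6  78. ]
centre [565.22346421 -93.45931242] dist [[  0. 177. 118. 213.]
 [177.   0. 215. 115.]
 [118. 215.   0. 181.]
 [213. 115. 181.   0.]]
```

View pics/m1.png

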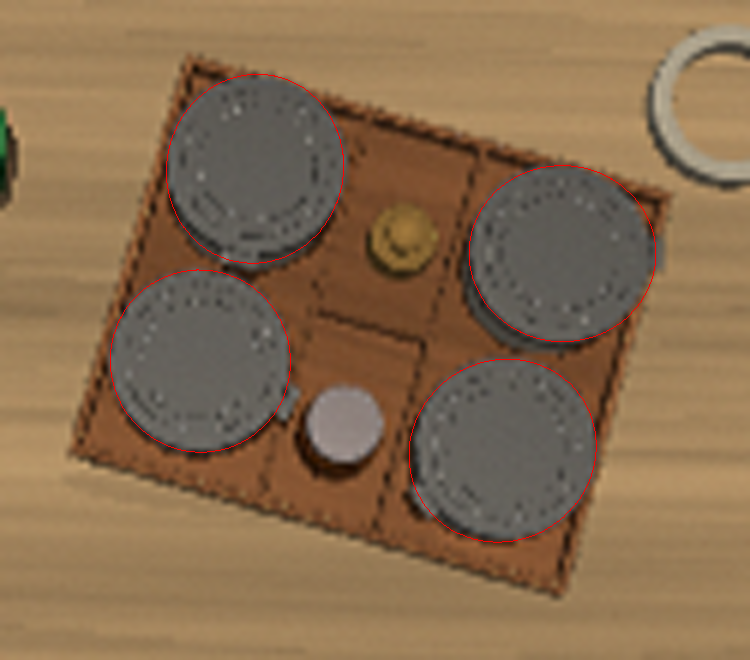

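The lid fits match the given layout, with spacings of 177/181 and 118/115 against 180 and 116 mm. That puts the tray centre at about (565,-93) with yaw -14.6°. The lid centres are T1 (532,8), T2 (486,-166), T3 (644,-21) and T4 (599,-195). I'll go above the near edge of T2 first, with the fingers shut.

Emit:
play_rows:
  deltas: [388, -369, 90, 0, 0, 0, 0, 388, -369, 90, 0, 0, 0, 0, 388, -369, 90, 0, 0, 0, 0, 388, -369, 90, 0, 0, 0, 0, 388, -369, 90, 0, 0, 0, 0, 388, -369, 90, 0, 0, 0, 0, 388, -369, 90, 0, 0, 0, 0, 388, -369, 90, 0, 0, 0, 0, 388, -369, 90, 0, 0, 0, 0, 388, -369, 90, 0, 0, 0, 0]

```text
clock: 1.35
eef_pos: [446.9, -172.8, 140.6]
tool_rot: [-3.14, -0.0, 0.256]
force: [-0.6, -1.2, -0.3]
width: -0.1
gripper_force: 0.0
```

Emit:
play_rows:
  deltas: [0, 0, 50, 0, 0, 0, 0, 0, 0, 54, 0, 0, 0, 0, 0, 0, 54, 0, 0, 0, 0]

```text
clock: 1.72
eef_pos: [444.9, -177.7, 87.8]
tool_rot: [3.142, 0.001, 0.247]
force: [1.2, -0.7, 0.5]
width: -0.2
gripper_force: 0.0
```

Run:
```python
from h import *
a=get_image('top');b=get_image('side');s=read_state();print(s['eef_pos'],s['force'])
big=np.hstack([cv2.resize(x,None,fx=4,fy=4,interpolation=cv2.INTER_CUBIC) for x in(a[150:270,250:345],b[135:255,245:340])])
cv2.imwrite('pics/t2.png',big[:,:,::-1])
```

```text
[ 445.87253221 -177.77191944   88.62398226] [ 0.52518211 -0.2115797   0.23046241]
```

View pics/t2.png

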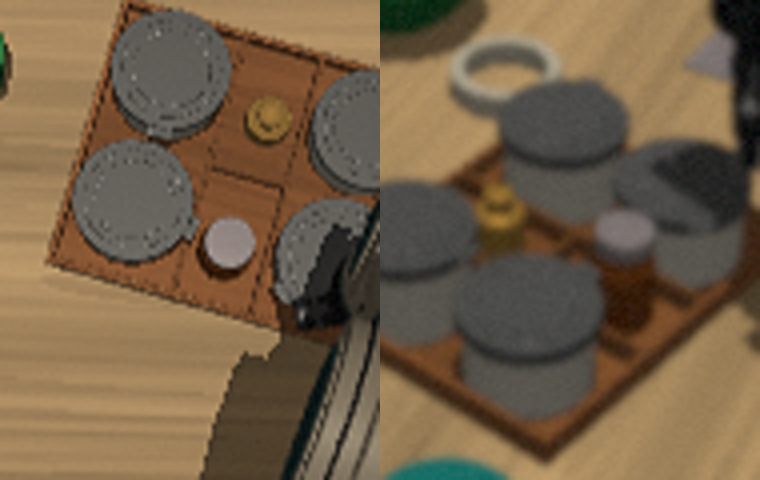

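The fingertip is above the near edge of T2: side crop (750,160), with the lid rim at (745,180). I'll move 4 mm inward and step down.

Emit:
play_rows:
  deltas: [4, 0, 3, 0, 0, 0, 0, 4, 0, 5, 0, 0, 0, 0, 4, 0, 5, 0, 0, 0, 0]

```text
clock: 2.2
eef_pos: [449.2, -175.8, 82.4]
tool_rot: [3.142, -0.0, 0.249]
force: [0.4, -0.3, -0.9]
width: -0.2
gripper_force: 0.0
```

Emit:
play_rows:
  deltas: [0, 0, 2, 0, 0, 0, 0, 0, 0, 2, 0, 0, 0, 0]

```text
clock: 2.45
eef_pos: [449.0, -175.8, 80.2]
tool_rot: [-3.141, 0.0, 0.249]
force: [-0.1, 0.3, 0.3]
width: -0.3
gripper_force: 0.0
```

Emit:
play_rows:
  deltas: [0, 0, 2, 0, 0, 0, 0, 0, 0, 2, 0, 0, 0, 0]

```text
clock: 2.7
eef_pos: [449.0, -175.8, 78.1]
tool_rot: [-3.141, 0.0, 0.249]
force: [1.0, -0.6, -0.3]
width: -0.1
gripper_force: 0.0
```

Emit:
play_rows:
  deltas: [0, 0, 2, 0, 0, 0, 0, 0, 0, 2, 0, 0, 0, 0]

```text
clock: 2.95
eef_pos: [449.1, -175.8, 76.2]
tool_rot: [-3.141, 0.0, 0.249]
force: [-0.2, -0.3, -0.4]
width: 0.2
gripper_force: 0.0
```

Emit:
play_rows:
  deltas: [0, 0, 2, 0, 0, 0, 0, 0, 0, 2, 0, 0, 0, 0]

```text
clock: 3.2
eef_pos: [449.1, -175.8, 74.2]
tool_rot: [-3.141, 0.0, 0.249]
force: [-0.2, -0.2, -0.6]
width: -0.3
gripper_force: 0.0
```

Emit:
play_rows:
  deltas: [0, 0, 2, 0, 0, 0, 0, 0, 0, 2, 0, 0, 0, 0]

```text
clock: 3.45
eef_pos: [449.3, -175.9, 72.6]
tool_rot: [3.141, -0.0, 0.249]
force: [-1.0, -0.1, 4.4]
width: -0.1
gripper_force: 2.1
```

Emit:
play_rows:
  deltas: [0, 0, 1, 0, 0, 0, 0, 0, 0, 1, 0, 0, 0, 0]

```text
clock: 3.7
eef_pos: [449.3, -175.9, 72.6]
tool_rot: [3.141, -0.001, 0.249]
force: [-3.2, 1.2, 16.1]
width: 0.1
gripper_force: 7.9
```

T2 is rigid: 1 mm more travel raised the force from 4 to 16 N without the lid moving, and its top is at about 72.7. T4's far edge is next.

Emit:
play_rows:
  deltas: [0, 0, -30, 0, 0, 0, 0, 60, 18, -30, 0, 0, 0, 0, 120, 37, -30, 0, 0, 0, 0, 179, 55, -30, 0, 0, 0, 0, 179, 55, -24, 0, 0, 0, 0, 179, 55, -15, 0, 0, 0, 0, 179, 55, -13, 0, 0, 0, 0, 179, 55, -13, 0, 0, 0, 0]

```text
clock: 4.7
eef_pos: [635.0, -185.3, 84.1]
tool_rot: [-3.141, 0.001, 0.248]
force: [0.5, -0.2, -0.4]
width: 0.5
gripper_force: 0.0
```

Emit:
play_rows:
  deltas: [0, 0, 2, 0, 0, 0, 0, 0, 0, 2, 0, 0, 0, 0]

```text
clock: 4.95
eef_pos: [636.1, -185.1, 82.5]
tool_rot: [3.142, -0.0, 0.249]
force: [0.2, 0.5, -0.9]
width: 0.2
gripper_force: 0.0
```

Emit:
play_rows:
  deltas: [0, 0, 2, 0, 0, 0, 0, 0, 0, 2, 0, 0, 0, 0]

```text
clock: 5.2
eef_pos: [636.1, -185.0, 80.2]
tool_rot: [-3.141, 0.0, 0.249]
force: [0.1, -0.2, -0.6]
width: 0.0
gripper_force: 0.0
```

Emit:
play_rows:
  deltas: [0, 0, 2, 0, 0, 0, 0, 0, 0, 2, 0, 0, 0, 0]

```text
clock: 5.45
eef_pos: [636.1, -185.0, 78.1]
tool_rot: [-3.141, 0.0, 0.249]
force: [-0.4, 0.5, 0.5]
width: -0.3
gripper_force: 0.0
```

Emit:
play_rows:
  deltas: [0, 0, 2, 0, 0, 0, 0, 0, 0, 2, 0, 0, 0, 0]

```text
clock: 5.7
eef_pos: [636.0, -185.0, 76.1]
tool_rot: [-3.141, 0.0, 0.249]
force: [0.0, -0.6, 0.7]
width: -0.2
gripper_force: 0.0
```

Emit:
play_rows:
  deltas: [0, 0, 2, 0, 0, 0, 0, 0, 0, 2, 0, 0, 0, 0]

```text
clock: 5.95
eef_pos: [636.3, -185.1, 74.4]
tool_rot: [3.141, -0.0, 0.249]
force: [-0.7, -0.8, 0.5]
width: -0.0
gripper_force: 0.4
```

Emit:
play_rows:
  deltas: [0, 0, 1, 0, 0, 0, 0, 0, 0, 1, 0, 0, 0, 0]

```text
clock: 6.2
eef_pos: [636.3, -185.1, 74.3]
tool_rot: [3.141, -0.0, 0.249]
force: [-1.5, 0.3, 6.4]
width: -0.1
gripper_force: 3.4
```

Emit:
play_rows:
  deltas: [0, 0, 0.5, 0, 0, 0, 0, 0, 0, 0.5, 0, 0, 0, 0]

```text
clock: 6.45
eef_pos: [636.3, -185.1, 74.3]
tool_rot: [3.141, -0.001, 0.249]
force: [-3.4, 1.0, 10.0]
width: -0.1
gripper_force: 4.9
```

T4 is rigid too, with its top at 74.3. T3's far edge is next.

Emit:
play_rows:
  deltas: [0, 0, -30, 0, 0, 0, 0, 29, -52, -30, 0, 0, 0, 0, 58, -105, -30, 0, 0, 0, 0, 87, -157, -30, 0, 0, 0, 0, 87, -157, -24, 0, 0, 0, 0, 87, -157, -15, 0, 0, 0, 0, 87, -157, -12, 0, 0, 0, 0, 87, -157, -12, 0, 0, 0, 0]

```text
clock: 7.45
eef_pos: [681.4, -13.4, 84.4]
tool_rot: [3.141, 0.001, 0.246]
force: [0.1, -0.3, 0.1]
width: 0.4
gripper_force: 0.0
```

Emit:
play_rows:
  deltas: [0, 0, 2, 0, 0, 0, 0, 0, 0, 2, 0, 0, 0, 0]

```text
clock: 7.7
eef_pos: [681.9, -11.8, 82.9]
tool_rot: [-3.142, -0.0, 0.248]
force: [-0.6, -0.2, 0.6]
width: -0.0
gripper_force: 0.0
```

Emit:
play_rows:
  deltas: [0, 0, 2, 0, 0, 0, 0, 0, 0, 2, 0, 0, 0, 0]

```text
clock: 7.95
eef_pos: [682.3, -11.5, 81.1]
tool_rot: [3.141, -0.001, 0.249]
force: [0.2, 0.4, 0.2]
width: 0.0
gripper_force: 0.6
```

Emit:
play_rows:
  deltas: [0, 0, 1, 0, 0, 0, 0, 0, 0, 1, 0, 0, 0, 0]

```text
clock: 8.2
eef_pos: [682.5, -11.5, 80.2]
tool_rot: [3.141, -0.001, 0.249]
force: [2.4, -0.5, 2.2]
width: 0.2
gripper_force: 1.2
```

Emit:
play_rows:
  deltas: [0, 0, 1, 0, 0, 0, 0, 0, 0, 1, 0, 0, 0, 0]

```text
clock: 8.45
eef_pos: [682.7, -11.5, 79.3]
tool_rot: [3.141, -0.002, 0.249]
force: [2.6, -0.3, 3.7]
width: 0.0
gripper_force: 2.0
```

Emit:
play_rows:
  deltas: [0, 0, 1, 0, 0, 0, 0, 0, 0, 1, 0, 0, 0, 0]

```text
clock: 8.7
eef_pos: [682.7, -11.5, 78.7]
tool_rot: [3.141, -0.002, 0.249]
force: [1.6, 0.3, 7.5]
width: -0.1
gripper_force: 3.4
```

T3 rocks: its edge sank about 2.5 mm under 2–7 N, while the other two stopped dead. I'll lift off and go to its middle.

Emit:
play_rows:
  deltas: [0, 0, -15, 0, 0, 0, 0, 0, 0, -22, 0, 0, 0, 0, -39, 0, -22, 0, 0, 0, 0, -39, 0, -22, 0, 0, 0, 0, -39, 0, -14, 0, 0, 0, 0, -39, 0, -7, 0, 0, 0, 0, -39, 0, -7, 0, 0, 0, 0]

```text
clock: 9.57
eef_pos: [643.8, -20.7, 83.6]
tool_rot: [-3.141, 0.001, 0.249]
force: [-0.6, 0.6, -0.3]
width: -0.0
gripper_force: 0.0
```

Emit:
play_rows:
  deltas: [0, 0, 2, 0, 0, 0, 0, 0, 0, 4, 0, 0, 0, 0, 0, 0, 4, 0, 0, 0, 0]

```text
clock: 9.95
eef_pos: [644.4, -21.0, 81.5]
tool_rot: [3.142, -0.001, 0.249]
force: [-1.5, 0.4, 4.0]
width: -0.5
gripper_force: 2.1
```

Emit:
play_rows:
  deltas: [0, 0, 1, 0, 0, 0, 0, 0, 0, 2, 0, 0, 0, 0, 0, 0, 3, 0, 0, 0, 0, 0, 0, 3, 0, 0, 0, 0]

```text
clock: 10.45
eef_pos: [644.4, -21.1, 79.3]
tool_rot: [3.141, -0.001, 0.249]
force: [-1.8, 1.4, 9.2]
width: 0.0
gripper_force: 4.8
```

Sinking at about 10 N. Continuing.

Emit:
play_rows:
  deltas: [0, 0, 1, 0, 0, 0, 0, 0, 0, 2, 0, 0, 0, 0, 0, 0, 3, 0, 0, 0, 0, 0, 0, 3, 0, 0, 0, 0]

```text
clock: 10.95
eef_pos: [644.5, -21.0, 77.3]
tool_rot: [3.142, -0.001, 0.249]
force: [-4.6, 1.1, 15.2]
width: -0.3
gripper_force: 8.0
```

Emit:
play_rows:
  deltas: [0, 0, 0.5, 0, 0, 0, 0, 0, 0, 0.5, 0, 0, 0, 0]

```text
clock: 11.2
eef_pos: [644.5, -21.1, 77.2]
tool_rot: [3.142, -0.001, 0.249]
force: [-5.5, 0.8, 19.1]
width: 0.0
gripper_force: 9.5
```

Emit:
play_rows:
  deltas: [0, 0, 0.7, 0, 0, 0, 0, 0, 0, 0.7, 0, 0, 0, 0, 0, 0, 0.7, 0, 0, 0, 0]

```text
clock: 11.58
eef_pos: [644.5, -21.0, 77.2]
tool_rot: [3.142, -0.002, 0.249]
force: [-7.4, 0.7, 23.0]
width: 0.1
gripper_force: 11.5
```

The lid hit a hard stop at 77.2, about 4.3 mm down. I'll check with a light press on the edge that it no longer rocks.

Emit:
play_rows:
  deltas: [0, 0, -10, 0, 0, 0, 0, 0, 0, -17, 0, 0, 0, 0, 39, 0, -17, 0, 0, 0, 0, 39, 0, -17, 0, 0, 0, 0, 39, 0, -8, 0, 0, 0, 0, 39, 0, -3, 0, 0, 0, 0, 39, 0, -3, 0, 0, 0, 0]

```text
clock: 12.45
eef_pos: [680.5, -12.0, 77.2]
tool_rot: [-3.141, 0.002, 0.248]
force: [-1.7, 0.2, 7.9]
width: 0.0
gripper_force: 4.2
```

Emit:
play_rows:
  deltas: [0, 0, 1, 0, 0, 0, 0, 0, 0, 1, 0, 0, 0, 0]

```text
clock: 12.7
eef_pos: [680.5, -11.9, 77.1]
tool_rot: [-3.141, 0.002, 0.248]
force: [-5.0, -0.1, 13.1]
width: -0.1
gripper_force: 6.5
```

The edge is rigid at 77.1 with 13 N on it, level with the middle, so the lid is home. I'll retract.

Emit:
play_rows:
  deltas: [0, 0, -20, 0, 0, 0, 0, 0, 0, -70, 0, 0, 0, 0, 0, 0, -120, 0, 0, 0, 0, 0, 0, -120, 0, 0, 0, 0, 0, 0, -120, 0, 0, 0, 0, 0, 0, -120, 0, 0, 0, 0]

```text
clock: 13.45
eef_pos: [680.7, -11.5, 194.0]
tool_rot: [-3.141, 0.003, 0.249]
force: [0.1, 0.1, -1.4]
width: 0.0
gripper_force: 0.0
```

Run:
```python
from h import *
b=get_image('side');cv2.imwrite('pics/end.png',cv2.resize(b[130:260,210:360],None,fx=4,fy=4)[:,:,::-1]);s=read_state();print(s['eef_pos'],s['force'],s['clock'])
```

```text
[680.77667049 -11.47076493 193.96789313] [-0.30008795  0.59586097 -0.13756237] 13.5
```

View pics/end.png

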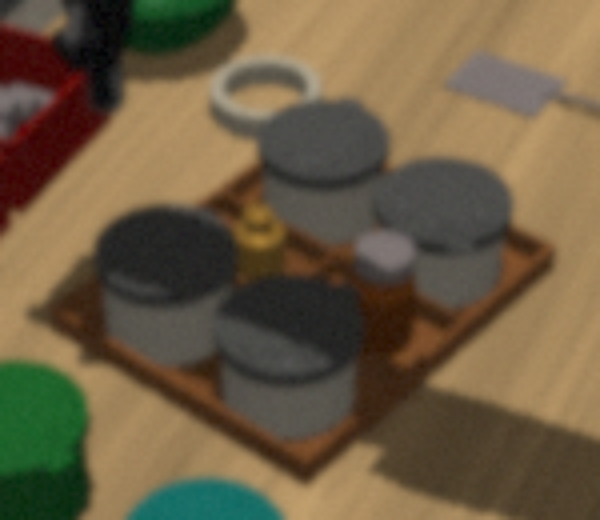

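The tray looks undisturbed: T3's lid at (165,255) is level, and the jar (385,250) and weight (260,240) are standing where they were. The arm is clear.

```bash
python3 -c "from cell import *;print(finish_job())"
```

```text
the job is handed in; nothing more can be done
None
```

The loose lid was on tub_3 (far left): its edge rocked under a light press, so I pressed it down in the middle to a hard stop about 4.3 mm lower, after which its edge no longer gave, and I handed the job in at 13.5 s; tub_2 and tub_4 were rigid, tub_1 was not tested, and nothing else was touched.

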